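Shut the power box and fit the socket to its lock nut

TASK

Press the open door of the small power box shut until it clicks home on its catch; then find, by trying, which of the three socket drivers in the wooden tray fits the hex nut in the red seat, standing any that does not fit back upright in a well of the tray. Finish while still gripping the one that fits, upright and pushed fully home over that nut - do not let go of it. Leave the wax tin, the thread spool and the marker alone.

Things in the scene. Friction and masses are not known exactly. Their poses are not given: they have to be found in the camera images.
- power_box: grey box 190 x 200 x 50 mm lying on its back, fixed. Origin: centre of its underside, x away from the robot at yaw 0. Its front 55 mm (at -x) is a solid ledge carrying two nut seats 110 mm apart, a red plate at +y and a grey plate at -y; behind it is the hollow with the door
- door (a joint): hinge of the box's white door, rad: 0 shut (flat), starts about 0.5 to 0.85 open, at most 1.3. It stays where it is left; about 1 N at the strip moves it. Over the last 0.1 rad it passes a spring catch: about 6 N in all at the strip, then it snaps in and stays at 0
- door_hinge (a point): point on the hinge axis, at its middle, 50 mm above the desk, on the far side of the box; the axis runs along the box's y
- door_edge (a point): middle of the black rubber strip on the door's outer face, 112 mm from the hinge axis, 12 mm from the free edge; the door is 198 mm wide, 6 mm thick, and its outer face is 56 mm above the desk when shut. This frame turns with the door. The open door leans up and away from the robot; press its outer face down from above
- red_seat (a point): centre of the red seat plate, on its top, 52 mm above the desk, on the box's front ledge. Just one driver goes over the nut here, with 1 mm play a side on the nut, 1.5 mm in the collar and 10 degrees of turn each way; its mouth then meets the plate. One too small stops on the nut 14 mm up, one too wide on the collar 10 mm up
- nut_a: a steel hex nut fixed upright on the box's front ledge, 14 mm high with bevelled top, in a round dark collar 10 mm high. Origin: on the seat plate at the nut's axis, z up, x normal to a flat (flats every 60 degrees). The two nuts differ in size and swap places between runs; only the one at red_seat matters
- nut_b: a steel hex nut fixed upright on the box's front ledge, 14 mm high with bevelled top, in a round dark collar 10 mm high. Origin: on the seat plate at the nut's axis, z up, x normal to a flat (flats every 60 degrees). The two nuts differ in size and swap places between runs; only the one at red_seat matters
- tray: fixed wooden tray 70 x 216 x 20 mm with three round wells 40 mm wide, 10 mm deep, in a row along its y, 72 mm apart. Origin: centre of its underside
- slot_0 (a point): centre of the floor of a tray well, 10 mm above the desk, at the tray's y = 72 mm
- slot_1 (a point): centre of the floor of a tray well, 10 mm above the desk, at the tray's y = 0 mm
- slot_2 (a point): centre of the floor of a tray well, 10 mm above the desk, at the tray's y = -72 mm
- driver_blue: a socket driver standing mouth down, 86 mm high, 90 g: steel socket to 28 mm, thin neck, a blue six-sided grip 24 mm across flats from 36 mm up. Origin: centre of the open mouth (18 mm deep hex), z up along the driver, x normal to a flat of grip and mouth alike (flats every 60 degrees). The three mouths differ in size, 21 to 35 mm outside; which fits is not told, try
- driver_orange: a socket driver standing mouth down, 86 mm high, 90 g: steel socket to 28 mm, thin neck, an orange six-sided grip 24 mm across flats from 36 mm up. Origin: centre of the open mouth (18 mm deep hex), z up along the driver, x normal to a flat of grip and mouth alike (flats every 60 degrees). The three mouths differ in size, 21 to 35 mm outside; which fits is not told, try
- driver_green: a socket driver standing mouth down, 86 mm high, 90 g: steel socket to 28 mm, thin neck, a green six-sided grip 24 mm across flats from 36 mm up. Origin: centre of the open mouth (18 mm deep hex), z up along the driver, x normal to a flat of grip and mouth alike (flats every 60 degrees). The three mouths differ in size, 21 to 35 mm outside; which fits is not told, try
- wax_tin: round tin, 46 mm wide, 17 mm high, bystander. Origin: centre of its underside
- thread_spool: red thread spool standing, 25 mm wide, 34 mm high, bystander. Origin: centre of its underside
- marker: marker pen lying, 132 mm long, 15 mm thick, bystander. Origin: its middle, on the underside
There are look-alikes about, which are no part of the job. Leave any pink look-alike of the driver_green alone.

How it is judged:
On the way, in this order (a step that is already met when the one before it is completed fails the run):
1. the door is shut on its catch (value of joint door below 0.025 rad), for 0.3 s.
2. the fitting driver is held seated on the nut in the red seat (((horizontal distance between nut_a and red_seat below 0.01 m and horizontal distance between driver_orange and nut_a below 0.003 m and z of driver_orange in the frame of nut_a below 0.003 m and angle between driver_orange's own z axis and vertical below 0.07 rad and contact force between the fingers and driver_orange above 2 N) or (horizontal distance between nut_b and red_seat below 0.01 m and horizontal distance between driver_green and nut_b below 0.003 m and z of driver_green in the frame of nut_b below 0.003 m and angle between driver_green's own z axis and vertical below 0.07 rad and contact force between the fingers and driver_green above 2 N))), for 0.2 s.
At the end, for the whole second after the job is handed in: Door within 0.025 rad of shut. Fitting driver over the nut in the red seat: mouth within 3 mm of plate and axis, tilt < 0.07 rad, at rest, gripped with over 2 N. The other two stand released in tray wells: within 13 mm of a well centre, tilt < 0.1 rad, mouth under 14 mm above the tray underside (value of joint door below 0.025 rad and ((horizontal distance between nut_a and red_seat below 0.01 m and horizontal distance between driver_orange and nut_a below 0.003 m and z of driver_orange in the frame of nut_a below 0.003 m and angle between driver_orange's own z axis and vertical below 0.07 rad and contact force between the fingers and driver_orange above 2 N and linear speed of driver_orange below 0.02 m/s and (horizontal distance between driver_blue and slot_0 below 0.013 m or horizontal distance between driver_blue and slot_1 below 0.013 m or horizontal distance between driver_blue and slot_2 below 0.013 m) and angle between each of driver_blue, driver_green's own z axis and vertical below 0.1 rad and z of each of driver_blue, driver_green in the frame of tray below 0.014 m and contact force between the fingers and driver_blue below 0.1 N and (horizontal distance between driver_green and slot_0 below 0.013 m or horizontal distance between driver_green and slot_1 below 0.013 m or horizontal distance between driver_green and slot_2 below 0.013 m) and contact force between the fingers and driver_green below 0.1 N) or (horizontal distance between nut_b and red_seat below 0.01 m and horizontal distance between driver_green and nut_b below 0.003 m and z of driver_green in the frame of nut_b below 0.003 m and angle between driver_green's own z axis and vertical below 0.07 rad and contact force between the fingers and driver_green above 2 N and linear speed of driver_green below 0.02 m/s and (horizontal distance between driver_blue and slot_0 below 0.013 m or horizontal distance between driver_blue and slot_1 below 0.013 m or horizontal distance between driver_blue and slot_2 below 0.013 m) and angle between each of driver_blue, driver_orange's own z axis and vertical below 0.1 rad and z of each of driver_blue, driver_orange in the frame of tray below 0.014 m and contact force between the fingers and driver_blue below 0.1 N and (horizontal distance between driver_orange and slot_0 below 0.013 m or horizontal distance between driver_orange and slot_1 below 0.013 m or horizontal distance between driver_orange and slot_2 below 0.013 m) and contact force between the fingers and driver_orange below 0.1 N))); the arm keeps its last pose, push and grip.
It fails at once if the wax tin, thread spool or marker is moved more than 30 mm (distance of any of wax_tin, thread_spool, marker from where it was at the start of the episode above 0.03 m).
It also fails if it takes over 72 s, if anything falls off the work surface, if the arm or the gripper's body presses on something with over 40 N, if the wrist force passes 120 N, or if a joint passes its speed limit or range.

ROBOT

A 6-joint arm with a two-finger parallel gripper is mounted at the origin on a cart in front of the work surface, level with it; the furniture and walls round the work are solid. World frame = base frame: x ahead of the robot, y to its left, z up, the work surface at z = 0. Lengths are in m, angles in rad, forces in N, time in s.
With the tool pointing down it reaches from about 0.35 to 0.85 m from the base axis. Payload 8.1 kg.
Tool frame: the origin (TCP) lies on the centre line of the jaws, within the pads' length; the fingertips stand 22 mm ahead of it and the grasp point (between the pads) lies 3 mm ahead of it; z points along the fingers, y is the line along which they close (so a half turn about z gives the same grasp; the last joint's range is limited). The gripper opens to 85 mm and grips with 20 to 120 N. Pads are 22 mm wide; open, the fingers measure 114 mm over their backs; the gripper's body (76 mm by 85 mm) begins 54 mm behind the grasp point. The pads swing forward as they close: fully open they stand 13 mm farther back than shut.
Start: joints at [1.037, 0.13, 1.488, -0, 1.523, -0.085], TCP at [0.26, 0.541, 0.253] pointing down, gripper open.
Joint ranges: [-2.96, 2.96], [-0.89, 2.26], [0.02, 2.5], [-1.34, 4.48], [0, 2.73], [-2.66, 2.66]. Speed limits (rad/s): [2.39, 2.39, 2.79, 3.14, 3.14, 3.14].

INTERFACE

Orientations are given as a rotation vector (axis times angle).
In Python, from bench import ctrl, imaging gives the robot as it stands.
- The arm moves only by the tool step_arm, never from a script. Its argument "steps" is a list of rows, each an object of numbers: "claw": the gripper command: -1 is shut, 1 is fully open, values between are in proportion; "dx", "dy", "dz": the shift along the tool's x, y, z in m; "wx", "wy", "wz": the turn, a rotation vector about the tool's x, y, z in degrees. A call has 1 to 12 rows; each row is the pose to reach, as a shift and turn from the pose commanded when the call began, along the tool's axes at that moment; what a row does not reach only later rows make up. A row lasts 1/12 s, in which the tool goes at most 41.7 mm and 7.16 degrees, less where a joint would pass 70% of its speed; a pose out of reach is approached as far as the arm can. A call with a gripper value outside its range is refused whole. The fingers move at their own pace and stop on an object; "grip_force" is the grip in N (left out, the last holds). Time passes only in rows, so rows that repeat a pose let the fingers close. It gives the time, the measured TCP pose, the force, the opening and the grip force at its end, in the units of the state.
- ctrl.observe(): the state, without advancing time (a new reading comes with each control period).
- imaging.snapshot(name): name is "scene" or "side" or "wrist"; returns a dict with "color" (480x640x3 uint8, red, green, blue), "camera_matrix" (3x3 intrinsics, pixels), "extrinsics" (4x4, takes a point from camera to world coordinates). Camera axes: x right, y up, looking along -z (the intrinsics and any distortion apply to the point x, -y, -z); pixel columns grow to the right and rows downward; lengths in m; the calibration is good to about 2 mm. A picture is of the moment at which its call begins. There is no depth.
- ctrl.close_job(): hands the job in; it is judged then, once.
The state is a dict: "clock": time; "joints": joint angles; "dq": joint speeds; "tau": joint torques, N m; "tool_pos": TCP position; "tool_rot": TCP orientation; "force": force on the tool from outside, world axes, zero at the start; "torque": the same for the moment, N m; "grip_width": opening from 0.0 (shut) to 1.0 (fully open); "grasp_force": force on a finger pad.
Only numpy, scipy, OpenCV 4.12 (cv2) and the standard library are available. Lean on these libraries where they do the work, as an engineer would, in place of code of your own. Each camera call takes 0.05 s, during which the arm holds its last target. There are 200 camera calls.

## Working session

There is one attempt and no reset: what is moved stays moved. The work goes in short steps, Python scripts to look and compute and a tool call to move; the robot and the scene stay as the last step left them, time stands still between calls to the robot, and variables do not carry over. Pictures are saved under pics/ and viewed, at most 10 in all, crops included, and the job is handed in when it is done.

Besides the shell and the picture viewer there is one more tool, called after "Emit:" as name(argument=value, ...), one argument or row to a line, values as JSON. step_arm: Moves the arm, as the interface text tells. Its arguments: {"type":"object","properties":{"steps":{"type":"array","items":{"type":"object","properties":{"claw":{"type":"number"},"dx":{"type":"number"},"dy":{"type":"number"},"dz":{"type":"number"},"wx":{"type":"number"},"wy":{"type":"number"},"wz":{"type":"number"}}}},"grip_force":{"type":"number"}},"required":["steps"]}

```bash
mkdir -p pics; ls; cat > h.py <<'E'
import numpy as np, cv2
from bench import ctrl, imaging
from scipy.spatial.transform import Rotation as R
def snap(n,f=None):
    s=imaging.snapshot(n)
    if f: cv2.imwrite('pics/'+f,s['color'][:,:,::-1])
    np.savez('/tmp/'+n+'.npz',K=s['camera_matrix'],E=s['extrinsics'],c=s['color'])
    return s
def load(n): return np.load('/tmp/'+n+'.npz')
def ray(n,u,v):
    s=load(n); K,E=s['K'],s['E']
    d=np.array([(u-K[0,2])/K[0,0],-(v-K[1,2])/K[1,1],-1.]); return E[:3,3],E[:3,:3]@d
def atz(n,u,v,z):
    o,d=ray(n,u,v); return o+d*(z-o[2])/d[2]
def proj(n,p):
    s=load(n);K,E=s['K'],s['E']; c=E[:3,:3].T@(np.asarray(p,float)-E[:3,3])
    return np.array([K[0,2]+K[0,0]*c[0]/-c[2],K[1,2]+K[1,1]*c[1]/c[2]])
def tri(a,b):
    A=np.zeros((3,3));r=np.zeros(3)
    for n,u,v in (a,b):
        o,d=ray(n,u,v);d=d/np.linalg.norm(d);M=np.eye(3)-np.outer(d,d);A+=M;r+=M@o
    return np.linalg.solve(A,r)
def tool(p):  # world point -> tool shift
    s=ctrl.observe();return R.from_rotvec(s['tool_rot']).as_matrix().T@(np.asarray(p)-s['tool_pos'])
E
python3 - <<'E'
from h import *
for n in('scene','side','wrist'):
    s=snap(n,n+'0.png'); print(n,s['camera_matrix'].round(1).tolist(),s['extrinsics'].round(3).tolist(),[k for k in s])
print(ctrl.observe())
E
```

```text
pics
scene [[553.4, 0.0, 322.3], [0.0, 553.4, 242.0], [0.0, 0.0, 1.0]] [[0.491, 0.51, -0.707, -0.148], [-0.871, 0.31, -0.382, -0.362], [0.024, 0.803, 0.596, 0.668], [0.0, 0.0, 0.0, 1.0]] ['color', 'camera_matrix', 'extrinsics']
side [[560.3, 0.0, 314.5], [0.0, 560.3, 239.6], [0.0, 0.0, 1.0]] [[0.999, 0.028, -0.021, 0.542], [-0.033, 0.573, -0.819, -0.895], [-0.011, 0.819, 0.574, 0.738], [0.0, 0.0, 0.0, 1.0]] ['color', 'camera_matrix', 'extrinsics']
wrist [[359.6, 0.0, 317.1], [0.0, 359.6, 240.3], [0.0, 0.0, 1.0]] [[0.433, -0.858, -0.275, 0.191], [0.901, 0.412, 0.133, 0.575], [-0.001, -0.306, 0.952, 0.372], [0.0, 0.0, 0.0, 1.0]] ['color', 'camera_matrix', 'extrinsics']
{'clock': 0.15, 'joints': array([ 1.03659402e+00,  1.31008365e-01,  1.48899270e+00, -1.29865176e-05,
        1.52300769e+00, -8.53830811e-02]), 'dq': array([-4.88878654e-04, -3.94055031e-04, -5.98966322e-03, -1.19701574e-03,
       -1.47508105e-03, -7.84711937e-05]), 'tau': array([-2.90154298e-05, -5.70057142e+01, -5.01161528e+01, -2.29829766e-04,
        9.23850399e-03, -8.65753600e-05]), 'tool_pos': array([0.26012253, 0.54026125, 0.25249304]), 'tool_rot': array([-6.99006737e-01, -3.06240996e+00,  2.12443635e-03]), 'force': array([ 0.28811294, -0.25360944,  0.0744965 ]), 'torque': array([0.03131407, 0.03853347, 0.03276732]), 'grasp_force': 0.0, 'grip_width': 0.9998533749977652}
```

View pics/scene0.png

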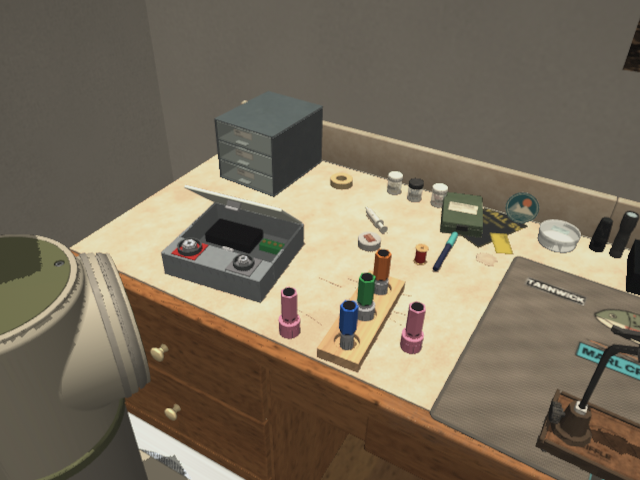

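View pics/side0.png

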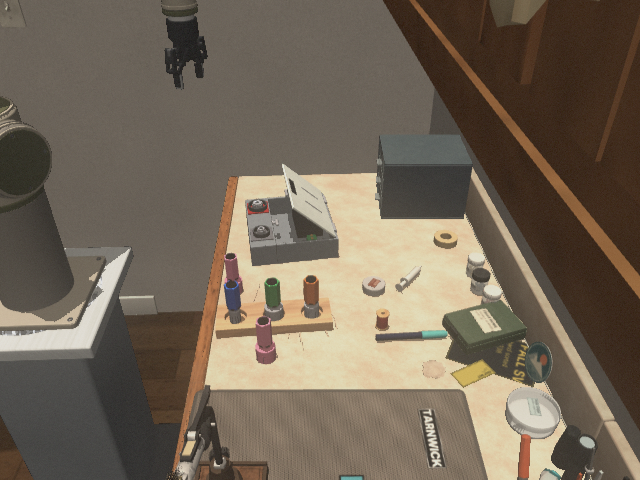

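The scene camera shows:
- The power box at (235,245), with the red seat at (190,246) and the grey seat at (243,263). The door is open behind them.
- The tray, with blue at (348,320), green at (366,290) and orange at (382,265).
- Possible mix-ups: two pink look-alikes at (289,310) and (415,325), outside the tray.
- Bystanders: tin (369,241), spool (421,254) and marker (445,250).

Next I'll measure and take one close crop.

```bash
python3 - <<'E'
from h import *
P=lambda *a:print(*[np.round(x,3).tolist() if not isinstance(x,str) else x for x in a])
hs={'blue':(105,125),'green':(50,80),'orange':(6,16)}
for n,box in(('scene',(310,410,240,360)),('side',(215,330,270,325))):
    c=load(n)['c'];h=cv2.cvtColor(c,cv2.COLOR_RGB2HSV)
    for k,(a,b) in hs.items():
        m=((h[...,0]>=a)&(h[...,0]<=b)&(h[...,1]>150)).astype(np.uint8)
        M=np.zeros_like(m);M[box[2]:box[3],box[0]:box[1]]=m[box[2]:box[3],box[0]:box[1]]
        _,l,st,ce=cv2.connectedComponentsWithStats(M);i=1+st[1:,4].argmax()
        s=load(n);x,y,w,hh,A=st[i]; P(k,n,ce[i],st[i].tolist(),atz(n,ce[i][0],ce[i][1],.071),'top',atz(n,x+w/2,y,.096))
P('red',atz('scene',190,246,.066),atz('side',258,204,.066),'grey',atz('scene',243,261,.066),atz('side',262,230,.066))
a=load('scene')['c'][175:295,150:310,::-1];b=load('side')['c'][160:280,215:375,::-1]
cv2.imwrite('pics/c1.png',cv2.resize(a,(800,600),interpolation=2))
cv2.imwrite('pics/c2.png',cv2.resize(b,(800,600),interpolation=2))
E
```

```text
blue scene [347.754, 319.609] [339, 303, 19, 32, 414] [0.407, -0.111, 0.071] top [0.416, -0.106, 0.096]Traceback (most recent call last):
  File "<stdin>", line 9, in <module>
ValueError: attempt to get argmax of an empty sequence
```

```bash
python3 - <<'E'
from h import *
P=lambda *a:print(*[np.round(x,3).tolist() if not isinstance(x,str) else x for x in a])
hs={'blue':(100,130),'green':(50,95),'orange':(4,16)}
for n,box in(('scene',(310,410,240,360)),('side',(215,330,270,325))):
    c=load(n)['c'];h=cv2.cvtColor(c,cv2.COLOR_RGB2HSV)
    print(h[290,366] if n=='scene' else h[292,272])
    for k,(a,b) in hs.items():
        m=((h[...,0]>=a)&(h[...,0]<=b)&(h[...,1]>(90 if k=='green' else 150 if k=='blue' else 190))).astype(np.uint8)
        M=np.zeros_like(m);M[box[2]:box[3],box[0]:box[1]]=m[box[2]:box[3],box[0]:box[1]]
        _,l,st,ce=cv2.connectedComponentsWithStats(M);i=1+st[1:,4].argmax()
        s=load(n);x,y,w,hh,A=st[i]; P(k,n,ce[i],st[i].tolist(),atz(n,ce[i][0],ce[i][1],.071),'top',atz(n,x+w/2,y,.096))
P('red',atz('scene',190,246,.066),atz('side',258,204,.066),'grey',atz('scene',243,261,.066),atz('side',262,230,.066))
a=load('scene')['c'][175:295,150:310,::-1];b=load('side')['c'][160:280,215:375,::-1]
cv2.imwrite('pics/c1.png',cv2.resize(a,(800,600),interpolation=2))
cv2.imwrite('pics/c2.png',cv2.resize(b,(800,600),interpolation=2))
E
```

```text
[ 65 140  84]
blue scene [347.754, 319.609] [339, 303, 19, 32, 414] [0.407, -0.111, 0.071] top [0.416, -0.106, 0.096]
green scene [365.483, 290.692] [358, 274, 18, 32, 393] [0.481, -0.105, 0.071] top [0.492, -0.1, 0.096]Traceback (most recent call last):
  File "<stdin>", line 10, in <module>
ValueError: attempt to get argmax of an empty sequence
```

```bash
python3 - <<'E'
from h import *
P=lambda *a:print(*[np.round(x,3).tolist() if not isinstance(x,str) else x for x in a])
a=load('scene')['c'][175:295,150:310,::-1];b=load('side')['c'][160:280,215:375,::-1]
cv2.imwrite('pics/c1.png',cv2.resize(a,(800,600),interpolation=2))
cv2.imwrite('pics/c2.png',cv2.resize(b,(800,600),interpolation=2))
P('red',atz('scene',190,246,.066),atz('side',258,204,.066),'grey',atz('scene',243,261,.066),atz('side',262,230,.066))
hs={'blue':(100,130),'green':(50,95),'orange':(3,14)}
for n,box,o in(('scene',(310,410,240,360),(382,262)),('side',(215,330,270,325),(311,288))):
    c=load(n)['c'];h=cv2.cvtColor(c,cv2.COLOR_RGB2HSV);print(h[o[1],o[0]])
    for k,(a,b) in hs.items():
        m=((h[...,0]>=a)&(h[...,0]<=b)&(h[...,1]>(90 if k=='green' else 150))).astype(np.uint8)
        M=np.zeros_like(m);M[box[2]:box[3],box[0]:box[1]]=m[box[2]:box[3],box[0]:box[1]]
        nl,l,st,ce=cv2.connectedComponentsWithStats(M)
        if nl<2: print('none',k);continue
        i=1+st[1:,4].argmax()
        x,y,w,hh,A=st[i]; P(k,n,ce[i],st[i].tolist(),atz(n,ce[i][0],ce[i][1],.071),'top',atz(n,x+w/2,y,.096))
E
```

```text
red [0.432, 0.22, 0.066] [0.441, 0.213, 0.066] grey [0.446, 0.114, 0.066] [0.455, 0.105, 0.066]
[ 11 182 115]
blue scene [347.754, 319.609] [339, 303, 19, 32, 414] [0.407, -0.111, 0.071] top [0.416, -0.106, 0.096]
green scene [365.483, 290.692] [358, 274, 18, 32, 393] [0.481, -0.105, 0.071] top [0.492, -0.1, 0.096]
orange scene [381.523, 266.144] [374, 250, 17, 30, 354] [0.552, -0.101, 0.071] top [0.564, -0.095, 0.096]
[ 11 129 128]
none blue
green side [271.741, 283.963] [265, 280, 14, 7, 27] [0.481, -0.084, 0.071] top [0.484, -0.103, 0.096]
orange side [314.0, 281.625] [311, 279, 6, 5, 8] [0.56, -0.08, 0.071] top [0.56, -0.103, 0.096]
```

View pics/c1.png

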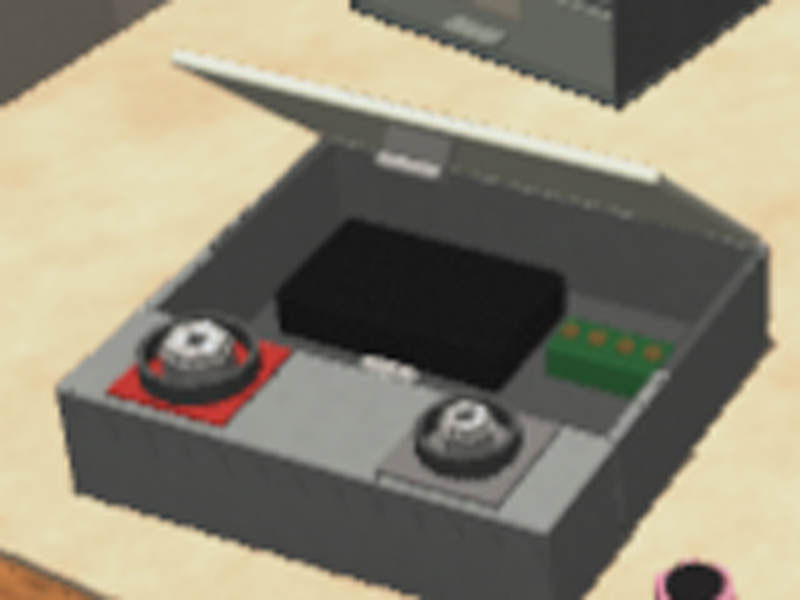

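View pics/c2.png

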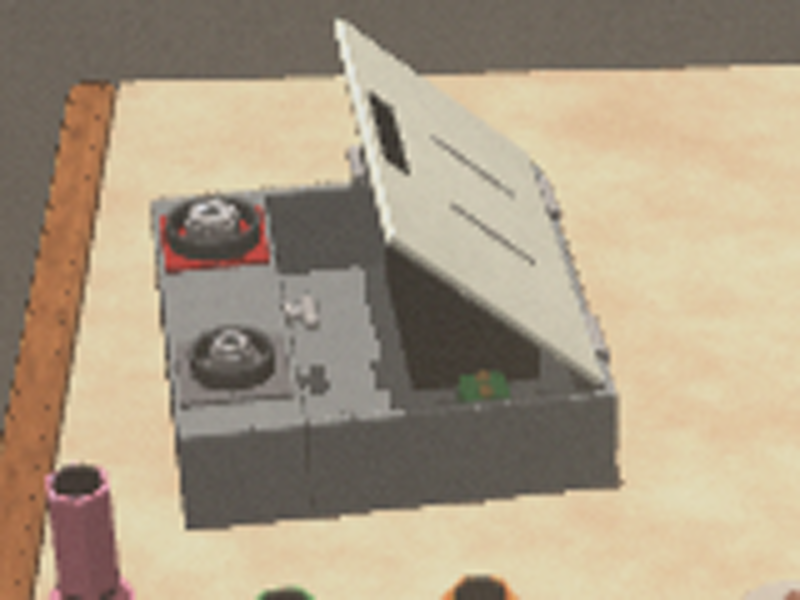

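c1 and c2 confirm the choice. The red plate with its larger nut is at scene (189.6,243.4) / side (257.4,202.8). The grey nut is at scene (243,258.6), and the door strip is at side (293,186).

```bash
python3 - <<'E'
from h import *
C=lambda x,y:('scene',150+x/5,175+y/5)
S=lambda x,y:('side',215+x/5,160+y/5)
np.set_printoptions(precision=4,suppress=True)
r=tri(C(198,340),S(212,211));g=tri(C(465,416),S(232,342));print('red',r,'grey',g,np.linalg.norm(r-g))
fl=tri(C(60,392),S(153,200));fr=tri(C(552,532),S(180,435));br=tri(C(768,245),S(615,398));print(fl,fr,br,np.linalg.norm(fl-fr),np.linalg.norm(br-fr))
e1=tri(C(175,57),S(340,20));e2=tri(C(658,180),S(390,240));print('edge',e1,e2,np.linalg.norm(e1-e2))
w=atz('side',215+390/5,160+132/5,.12);print('strip~',w)
for n,a,b in(('red',r,0),):print(np.degrees(np.arctan2((r-g)[1],(r-g)[0]))-90,np.degrees(np.arctan2((fl-fr)[1],(fl-fr)[0]))-90)
# driver tops (mouth holes/top disc) on c2 for check
s=load('side')['c'][265:345,205:345,::-1];t=load('scene')['c'][240:360,310:430,::-1]
im=np.zeros((600,800,3),np.uint8);im[:457]=cv2.resize(s,(800,457),interpolation=2);cv2.imwrite('pics/c3.png',im[:457])
E
```

```text
red [0.4389 0.2262 0.0645] grey [0.4531 0.1183 0.0635] 0.10877094646779048
[0.4071 0.2664 0.0465] [0.4321 0.0683 0.0492] [0.6182 0.0935 0.0465] 0.1996828861562149 0.18783876748312875
edge [0.5006 0.2787 0.1349] [0.5237 0.0822 0.1353] 0.19780327242676343
strip~ [0.523  0.1955 0.12  ]
7.501927509652944 7.192182666457313
```

View pics/c3.png

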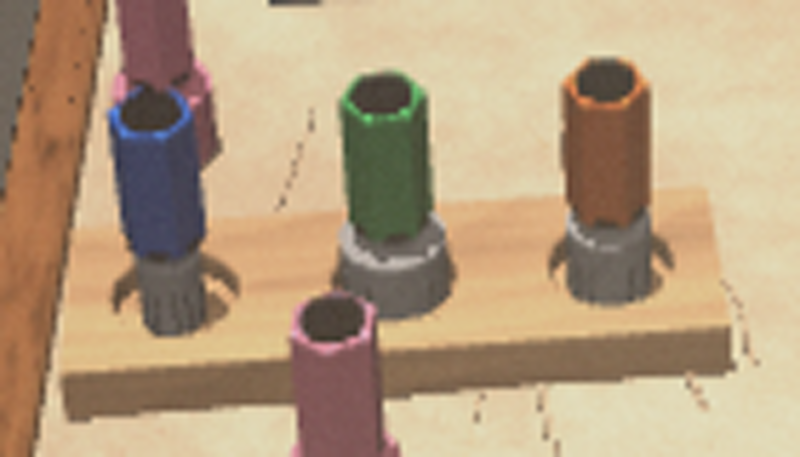

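Socket widths in the tray are blue smallest, orange medium and green widest. The red seat carries the larger nut, so I'll try green first. Door first: move above it with the claw shut.

```bash
cat >> h.py <<'E'
np.set_printoptions(precision=4,suppress=True)
def goal(p,yaw=None):
    s=ctrl.observe();M=R.from_rotvec(s['tool_rot']).as_matrix()
    y=np.degrees(np.arctan2(M[1,1],M[0,1]))
    print('pos',s['tool_pos'],'zaxis',M[:,2],'yaw',round(y,2),'shift mm',M.T@(np.asarray(p)-s['tool_pos'])*1000, 'wz' if yaw is not None else '', None if yaw is None else round(-((yaw-y+90)%180-90),2),'j6',s['joints'][5])
E
python3 - <<'E'
from h import *
goal((.528,.182,.222),97.2)
E
```

```text
pos [0.2601 0.5403 0.2525] zaxis [-0.0007 -0.0012 -1.    ] yaw 64.28 shift mm [-396.8004 -206.5035   30.7419] wz -32.92 j6 -0.08538308105831738
```

Emit:
step_arm(
  steps=[
    {"claw": -1, "dx": -0.4, "dy": -0.206, "dz": 0.02, "wz": -33},
    {"claw": -1, "dx": -0.4, "dy": -0.206, "dz": 0.02, "wz": -33},
    {"claw": -1, "dx": -0.4, "dy": -0.206, "dz": 0.02, "wz": -33},
    {"claw": -1, "dx": -0.4, "dy": -0.206, "dz": 0.02, "wz": -33},
    {"claw": -1, "dx": -0.4, "dy": -0.206, "dz": 0.02, "wz": -33},
    {"claw": -1, "dx": -0.4, "dy": -0.206, "dz": 0.02, "wz": -33},
    {"claw": -1, "dx": -0.4, "dy": -0.206, "dz": 0.02, "wz": -33},
    {"claw": -1, "dx": -0.4, "dy": -0.206, "dz": 0.02, "wz": -33},
    {"claw": -1, "dx": -0.4, "dy": -0.206, "dz": 0.02, "wz": -33},
    {"claw": -1, "dx": -0.4, "dy": -0.206, "dz": 0.02, "wz": -33},
    {"claw": -1, "dx": -0.4, "dy": -0.206, "dz": 0.02, "wz": -33},
    {"claw": -1, "dx": -0.4, "dy": -0.206, "dz": 0.02, "wz": -33},
  ],
)

```text
$.steps[0]: bad value
```

```bash
python3 - <<'E'
from h import *
goal((.528,.182,.222),97.2)
snap('wrist','w1.png')
print(load('wrist')['E'])
h=np.array([.602,.191]);ux=np.array([np.cos(.1257),np.sin(.1257)])
for a in (.7,.55,.4,.25,.1,0,-.03):
    d=.11*np.cos(a)-.006*np.sin(a);z=.05+.11*np.sin(a)+.006*np.cos(a)
    p=h-ux*d; print(a);goal((*p,z+.022))
E
```

```text
pos [0.2601 0.5403 0.2525] zaxis [-0.0007 -0.0012 -1.    ] yaw 64.28 shift mm [-396.8004 -206.5035   30.7419] wz -32.92 j6 -0.08538308105831738
[[ 0.433  -0.8583 -0.2755  0.1912]
 [ 0.9014  0.4121  0.1328  0.5748]
 [-0.0005 -0.3059  0.9521  0.3722]
 [ 0.      0.      0.      1.    ]]
0.7
pos [0.2602 0.5403 0.2526] zaxis [-0.0006 -0.001  -1.    ] yaw 64.29 shift mm [-392.1753 -209.9165  105.3812]  None j6 -0.08541764795793855
0.55
pos [0.2602 0.5403 0.2526] zaxis [-0.0006 -0.001  -1.    ] yaw 64.29 shift mm [-383.4677 -215.5394  118.2307]  None j6 -0.08541764795793855
0.4
pos [0.2602 0.5403 0.2526] zaxis [-0.0006 -0.001  -1.    ] yaw 64.29 shift mm [-376.469  -220.0545  132.4849]  None j6 -0.08541764795793855
0.25
pos [0.2602 0.5403 0.2526] zaxis [-0.0006 -0.001  -1.    ] yaw 64.29 shift mm [-371.3365 -223.3604  147.8236]  None j6 -0.08541764795793855
0.1
pos [0.2602 0.5403 0.2526] zaxis [-0.0006 -0.001  -1.    ] yaw 64.29 shift mm [-368.1854 -225.3829  163.9024]  None j6 -0.08541764795793855
0
pos [0.2602 0.5403 0.2526] zaxis [-0.0006 -0.001  -1.    ] yaw 64.29 shift mm [-367.2222 -225.9946  174.8549]  None j6 -0.08541764795793855
-0.03
pos [0.2602 0.5403 0.2526] zaxis [-0.0006 -0.001  -1.    ] yaw 64.29 shift mm [-367.113  -226.0618  178.1572]  None j6 -0.08541764795793855
```

View pics/w1.png

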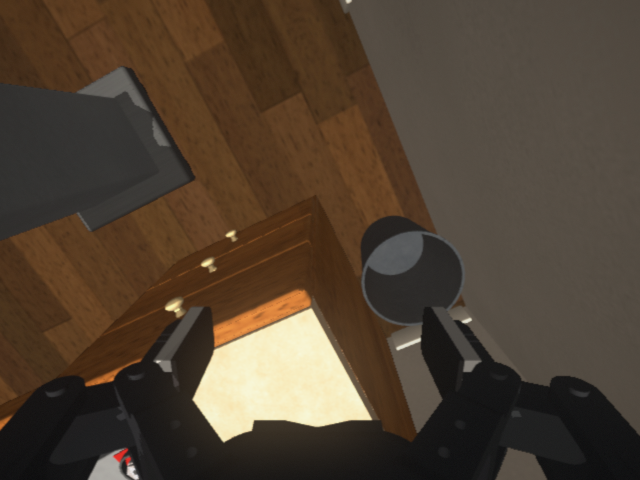

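The wrist picture still shows the start pose over the floor, because the call was refused. I'll send one row to find out why.

Emit:
step_arm(
  steps=[
    {"claw": -1, "dx": -0.04, "dy": -0.02, "dz": 0.0, "wx": 0, "wy": 0, "wz": -7},
  ],
)

```text
clock: 0.28
tool_pos: [0.2817, 0.5117, 0.2526]
tool_rot: [-0.518, -3.096, -0.002]
force: [1.4, 0.8, -0.3]
grip_width: 0.884
grasp_force: 0.0
```

```bash
python3 - <<'E'
from h import *
goal((.528,.182,.222),97.2)
E
```

```text
pos [0.2817 0.5117 0.2526] zaxis [-0.0023  0.0016 -1.    ] yaw 71.02 shift mm [-340.2485 -231.6822   29.5572] wz -26.18 j6 -0.26150774791220255
```

Emit:
step_arm(
  steps=[
    {"claw": -1, "dx": -0.336, "dy": -0.226, "dz": 0.03, "wx": 0, "wy": 0, "wz": -26},
    {"claw": -1, "dx": -0.336, "dy": -0.226, "dz": 0.03, "wx": 0, "wy": 0, "wz": -26},
    {"claw": -1, "dx": -0.336, "dy": -0.226, "dz": 0.03, "wx": 0, "wy": 0, "wz": -26},
    {"claw": -1, "dx": -0.336, "dy": -0.226, "dz": 0.03, "wx": 0, "wy": 0, "wz": -26},
    {"claw": -1, "dx": -0.336, "dy": -0.226, "dz": 0.03, "wx": 0, "wy": 0, "wz": -26},
    {"claw": -1, "dx": -0.336, "dy": -0.226, "dz": 0.03, "wx": 0, "wy": 0, "wz": -26},
    {"claw": -1, "dx": -0.336, "dy": -0.226, "dz": 0.03, "wx": 0, "wy": 0, "wz": -26},
    {"claw": -1, "dx": -0.336, "dy": -0.226, "dz": 0.03, "wx": 0, "wy": 0, "wz": -26},
    {"claw": -1, "dx": -0.336, "dy": -0.226, "dz": 0.03, "wx": 0, "wy": 0, "wz": -26},
    {"claw": -1, "dx": -0.336, "dy": -0.226, "dz": 0.03, "wx": 0, "wy": 0, "wz": -26},
    {"claw": -1, "dx": -0.336, "dy": -0.226, "dz": 0.03, "wx": 0, "wy": 0, "wz": -26},
    {"claw": -1, "dx": -0.336, "dy": -0.226, "dz": 0.03, "wx": 0, "wy": 0, "wz": -26},
  ],
)

```text
clock: 1.28
tool_pos: [0.5305, 0.1837, 0.2227]
tool_rot: [0.187, -3.135, 0.0]
force: [-0.3, 0.3, 0.5]
grip_width: -0.001
grasp_force: 0.0
```

```bash
python3 - <<'E'
from h import *
goal((.528,.182,.222),97.2)
h=np.array([.602,.191]);ux=np.array([np.cos(.1257),np.sin(.1257)])
for a in (.7,.55,.4,.25,.1,0,-.03):
    d=.11*np.cos(a)-.006*np.sin(a);z=.05+.11*np.sin(a)+.006*np.cos(a)
    p=h-ux*d; print(a,tool((*p,z+.022))*1000)
E
```

```text
pos [0.5305 0.1837 0.2227] zaxis [-0.001  -0.0003 -1.    ] yaw 96.84 shift mm [ 2.6638 -1.3811  0.6754] wz -0.36 j6 -1.4481839889490031
0.7 [ 8.304  -1.7505 75.2286]
0.55 [18.6641 -1.8128 88.0821]
0.4 [ 26.9872  -1.8621 102.3394]
0.25 [ 33.0863  -1.8973 117.6805]
0.1 [ 36.8244  -1.9176 133.7607]
0 [ 37.9611  -1.9226 144.7137]
-0.03 [ 38.088   -1.9228 148.016 ]
```

Emit:
step_arm(
  steps=[
    {"claw": -1, "dx": 0.004, "dy": 0, "dz": 0.035, "wx": 0, "wy": 0, "wz": 0},
    {"claw": -1, "dx": 0.008, "dy": 0, "dz": 0.066, "wx": 0, "wy": 0, "wz": 0},
    {"claw": -1, "dx": 0.01, "dy": 0, "dz": 0.078, "wx": 0, "wy": 0, "wz": 0},
    {"claw": -1, "dx": 0.018, "dy": 0, "dz": 0.091, "wx": 0, "wy": 0, "wz": 0},
    {"claw": -1, "dx": 0.026, "dy": 0, "dz": 0.104, "wx": 0, "wy": 0, "wz": 0},
    {"claw": -1, "dx": 0.031, "dy": 0, "dz": 0.117, "wx": 0, "wy": 0, "wz": 0},
    {"claw": -1, "dx": 0.035, "dy": 0, "dz": 0.13, "wx": 0, "wy": 0, "wz": 0},
    {"claw": -1, "dx": 0.036, "dy": 0, "dz": 0.14, "wx": 0, "wy": 0, "wz": 0},
    {"claw": -1, "dx": 0.036, "dy": 0, "dz": 0.145, "wx": 0, "wy": 0, "wz": 0},
    {"claw": -1, "dx": 0.036, "dy": 0, "dz": 0.148, "wx": 0, "wy": 0, "wz": 0},
    {"claw": -1, "dx": 0.036, "dy": 0, "dz": 0.15, "wx": 0, "wy": 0, "wz": 0},
    {"claw": -1, "dx": 0.036, "dy": 0, "dz": 0.15, "wx": 0, "wy": 0, "wz": 0},
  ],
)

```text
clock: 2.28
tool_pos: [0.4943, 0.1827, 0.0774]
tool_rot: [-0.196, 3.135, 0.001]
force: [-17.4, -4.4, 33.1]
grip_width: 0.002
grasp_force: 16.7
```

```bash
python3 - <<'E'
from h import *
print(ctrl.observe()); 
goal((.4435,.225,.28),97.2)
E
```

```text
{'clock': 2.2833, 'joints': array([ 0.2565,  0.0944,  1.8623,  0.0004,  1.1845, -1.4395]), 'dq': array([-0.0014, -0.0026,  0.0039, -0.0009, -0.0058,  0.0003]), 'tau': array([ -1.2072, -36.4127, -39.069 ,  -0.1969,  -6.3192,  -0.0013]), 'tool_pos': array([0.4943, 0.1827, 0.0774]), 'tool_rot': array([-0.1962,  3.1352,  0.0007]), 'force': array([-17.4038,  -4.4452,  33.0793]), 'torque': array([-0.6533,  2.8265, -0.0375]), 'grasp_force': 16.725540164625272, 'grip_width': 0.0018465338547418234}
pos [0.4943 0.1827 0.0774] zaxis [ 0.0003  0.0005 -1.    ] yaw 97.16 shift mm [  45.0388   48.4065 -202.6177] wz -0.04 j6 -1.4395078799106793
```

The tip stopped hard at z≈0.055, which matches the door's outer face when shut. I'll lift off and look down at the red nut with the wrist camera.

Emit:
step_arm(
  steps=[
    {"claw": -1, "dx": 0, "dy": 0, "dz": -0.03, "wx": 0, "wy": 0, "wz": 0},
    {"claw": -1, "dx": 0, "dy": 0.02, "dz": -0.07, "wx": 0, "wy": 0, "wz": 0},
    {"claw": -1, "dx": -0.001, "dy": 0.048, "dz": -0.095, "wx": 0, "wy": 0, "wz": 0},
    {"claw": -1, "dx": -0.001, "dy": 0.048, "dz": -0.095, "wx": 0, "wy": 0, "wz": 0},
    {"claw": -1, "dx": -0.001, "dy": 0.048, "dz": -0.095, "wx": 0, "wy": 0, "wz": 0},
    {"claw": -1, "dx": -0.001, "dy": 0.048, "dz": -0.095, "wx": 0, "wy": 0, "wz": 0},
  ],
)

```text
clock: 2.78
tool_pos: [0.4885, 0.2296, 0.1681]
tool_rot: [0.197, -3.135, 0.0]
force: [-0.6, 0.7, -0.9]
grip_width: -0.006
grasp_force: 0.0
```

```bash
python3 - <<'E'
from h import *
snap('wrist','w2.png');goal((0,0,0),97);snap('side')
u=proj('wrist',(.439,.225,.066)).astype(int);g=proj('wrist',(.453,.117,.066)).astype(int);print(u,g)
c=load('wrist')['c'][:,:,::-1]
def cr(p,w=35):
    x0=max(p[0]-w,0);y0=max(p[1]-w,0);print(x0,y0);return cv2.resize(c[y0:y0+2*w,x0:x0+2*w],(400,400),interpolation=2)
s=load('side')['c'][160:250,220:360,::-1]
im=np.zeros((600,800,3),np.uint8);im[:400,:400]=cr(u);im[:400,400:]=cr(g);im[400:,:311]=cv2.resize(s,(311,200));im[400:,400:667]=cv2.resize(c,(267,200));cv2.imwrite('pics/m2.png',im)
E
```

```text
pos [0.4881 0.229  0.1671] zaxis [-0.002  -0.0009 -1.    ] yaw 97.13 shift mm [ 512.4097 -166.5909  168.2569] wz 0.13 j6 -1.3514096783937117
[319 171] [140 171]
284 136
105 136
```

View pics/m2.png

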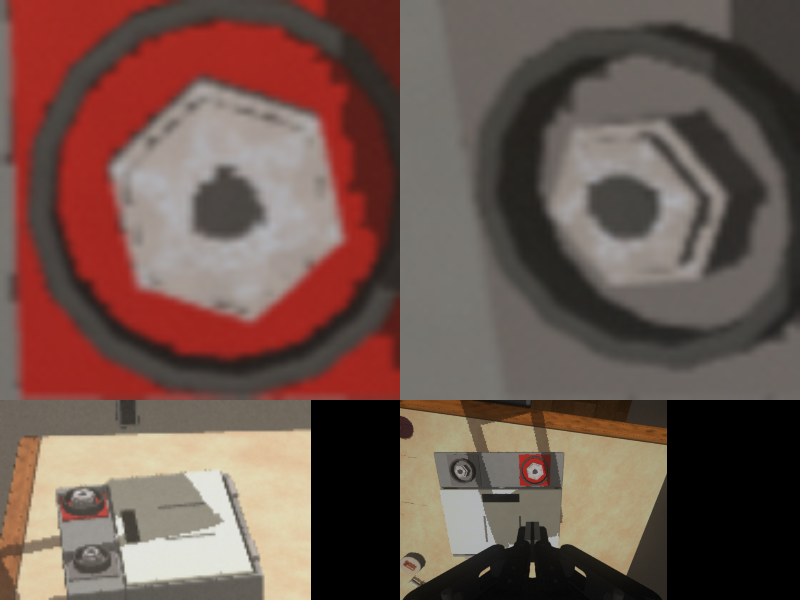

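The door is flat shut. The red nut is the larger one (about 23 mm across flats, against about 16 mm for the grey), at wrist (323.8,171.3). Green is the candidate. I'll work out the nut pose and the move to green.

```bash
python3 - <<'E'
from h import *
V=np.array([(205,78),(320,118),(343,240),(250,320),(138,288),(110,165)])*.175+[284,136]
W=np.array([atz('wrist',u,v,.065) for u,v in V]);c=W.mean(0);print('nut',c)
d=W-c;a=np.degrees(np.arctan2(d[:,1],d[:,0]));print(np.linalg.norm(d,axis=1),a%60,'flat normal',(a+30)%60)
col=np.array([(30,190),(215,-12),(400,200),(215,392)])*.175+[284,136];print('collar-ish',np.mean([atz('wrist',u,v,.062) for u,v in col],0))
for n,u,v in(('scene',189.6,243.0),('side',257.4,202.2)):print(n,atz(n,u,v,.066))
goal((.483+.05,-.103,.2),97.2)
E
```

```text
nut [0.439  0.2279 0.065 ]
[0.0132 0.0132 0.0131 0.0129 0.0133 0.0132] [17.9513 19.5813 19.4934 18.4507 20.6831 19.6893] flat normal [47.9513 49.5813 49.4934 48.4507 50.6831 49.6893]
collar-ish [0.4387 0.2266 0.062 ]
scene [0.4389 0.2265 0.066 ]
side [0.4388 0.2212 0.066 ]
pos [0.4879 0.2286 0.1666] zaxis [-0.0028 -0.0012 -1.    ] yaw 97.09 shift mm [  -3.6912 -334.6809  -33.1144] wz -0.11 j6 -1.3513586132870254
```

Emit:
step_arm(
  steps=[
    {"claw": -1, "dx": -0.004, "dy": -0.04, "dz": -0.03, "wx": 0, "wy": 0, "wz": 0},
    {"claw": -1, "dx": -0.004, "dy": -0.335, "dz": -0.033, "wx": 0, "wy": 0, "wz": 0},
    {"claw": -1, "dx": -0.004, "dy": -0.335, "dz": -0.033, "wx": 0, "wy": 0, "wz": 0},
    {"claw": -1, "dx": -0.004, "dy": -0.335, "dz": -0.033, "wx": 0, "wy": 0, "wz": 0},
    {"claw": -1, "dx": -0.004, "dy": -0.335, "dz": -0.033, "wx": 0, "wy": 0, "wz": 0},
    {"claw": -1, "dx": -0.004, "dy": -0.335, "dz": -0.033, "wx": 0, "wy": 0, "wz": 0},
    {"claw": -1, "dx": -0.004, "dy": -0.335, "dz": -0.033, "wx": 0, "wy": 0, "wz": 0},
    {"claw": -1, "dx": -0.004, "dy": -0.335, "dz": -0.033, "wx": 0, "wy": 0, "wz": 0},
    {"claw": -1, "dx": -0.004, "dy": -0.335, "dz": -0.033, "wx": 0, "wy": 0, "wz": 0},
    {"claw": -1, "dx": -0.004, "dy": -0.335, "dz": -0.033, "wx": 0, "wy": 0, "wz": 0},
    {"claw": -1, "dx": -0.004, "dy": -0.335, "dz": -0.033, "wx": 0, "wy": 0, "wz": 0},
  ],
)

```text
clock: 3.8
tool_pos: [0.5333, -0.1033, 0.1998]
tool_rot: [0.19, -3.133, -0.002]
force: [0.9, 0.5, -0.6]
grip_width: -0.001
grasp_force: 0.0
```

```bash
python3 - <<'E'
from h import *
snap('wrist','w3.png');goal((.483,-.103,.2),97.2)
u=proj('wrist',(.485,-.104,.096)).astype(int);print(u)
c=load('wrist')['c'][:,:,::-1];w=35;x0,y0=u-w;print(x0,y0)
im=np.zeros((400,800,3),np.uint8);im[:,:400]=cv2.resize(c[y0:y0+70,x0:x0+70],(400,400),interpolation=2);im[:300,400:]=cv2.resize(c,(400,300));cv2.imwrite('pics/m3.png',im)
E
```

```text
pos [ 0.5335 -0.1023  0.2   ] zaxis [-0.0023  0.0012 -1.    ] yaw 97.03 shift mm [50.1649  5.4684  0.1406] wz -0.17 j6 -1.977686526638888
[324 173]
289 138
```

View pics/m3.png

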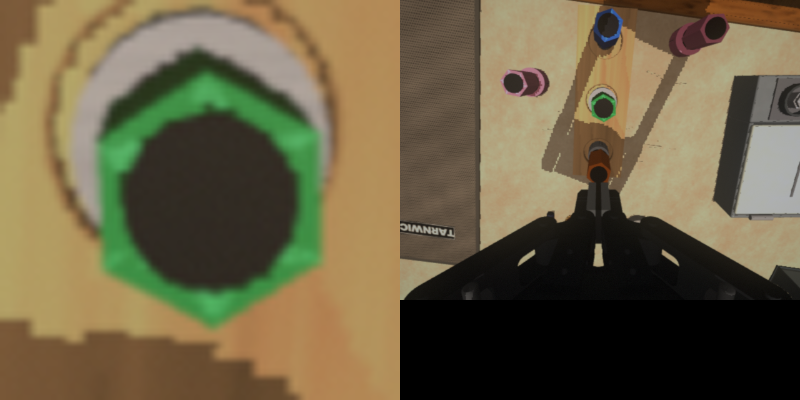

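Close above green, its hexagon's flats face the jaw direction (tool y). Its centre is at crop (210,200), standing in the middle well with orange and blue on either side.

```bash
python3 - <<'E'
from h import *
V=np.array([(210,70),(318,133),(318,265),(213,325),(103,268),(103,142)])*.175+[289,138]
W=np.array([atz('wrist',u,v,.096) for u,v in V]);c=W.mean(0);print('green',c)
d=W-c;a=np.degrees(np.arctan2(d[:,1],d[:,0]));print(np.linalg.norm(d,axis=1),(a+30)%60)
goal((c[0],c[1],.076),(np.mean((a+30)%60)+60))
E
```

```text
green [ 0.4845 -0.1032  0.096 ]
[0.0138 0.0135 0.0136 0.0134 0.0137 0.0132] [37.7754 39.5172 36.7526 38.4379 38.4415 38.3252]
pos [ 0.5335 -0.1023  0.2   ] zaxis [-0.0023  0.0012 -1.    ] yaw 97.03 shift mm [ 48.4002   4.8919 124.1365] wz -1.18 j6 -1.977686526638888
```

Emit:
step_arm(
  grip_force=40,
  steps=[
    {"claw": 0.1, "dx": 0.03, "dy": 0.005, "dz": 0, "wx": 0, "wy": 0, "wz": -1},
    {"claw": 0.1, "dx": 0.0485, "dy": 0.005, "dz": 0.01, "wx": 0, "wy": 0, "wz": -1},
    {"claw": 0.1, "dx": 0.0485, "dy": 0.005, "dz": 0.03, "wx": 0, "wy": 0, "wz": -1},
    {"claw": 0.1, "dx": 0.0485, "dy": 0.005, "dz": 0.06, "wx": 0, "wy": 0, "wz": -1},
    {"claw": 0.1, "dx": 0.0485, "dy": 0.005, "dz": 0.095, "wx": 0, "wy": 0, "wz": -1},
    {"claw": 0.1, "dx": 0.0485, "dy": 0.005, "dz": 0.12, "wx": 0, "wy": 0, "wz": -1},
    {"claw": 0.1, "dx": 0.0485, "dy": 0.005, "dz": 0.124, "wx": 0, "wy": 0, "wz": -1},
    {"claw": 0.1, "dx": 0.0485, "dy": 0.005, "dz": 0.124, "wx": 0, "wy": 0, "wz": -1},
    {"claw": -1, "dx": 0.0485, "dy": 0.005, "dz": 0.124, "wx": 0, "wy": 0, "wz": -1},
    {"claw": -1, "dx": 0.0485, "dy": 0.005, "dz": 0.124, "wx": 0, "wy": 0, "wz": -1},
    {"claw": -1, "dx": 0.0485, "dy": 0.005, "dz": 0.124, "wx": 0, "wy": 0, "wz": -1},
    {"claw": -1, "dx": 0.0485, "dy": 0.005, "dz": 0.124, "wx": 0, "wy": 0, "wz": -1},
  ],
)

```text
clock: 4.85
tool_pos: [0.4873, -0.104, 0.0796]
tool_rot: [-0.221, 3.13, -0.002]
force: [-0.1, 1.3, 7.2]
grip_width: 0.275
grasp_force: 41.1
```

```bash
python3 - <<'E'
from h import *
goal((.439,.2275,.2),109.2); print(ctrl.observe()['force'],ctrl.observe()['grip_width'])
E
```

```text
pos [ 0.4873 -0.104   0.0796] zaxis [ 0.0038 -0.0009 -1.    ] yaw 98.09 shift mm [   0.74    334.8585 -120.8741] wz -11.11 j6 -2.0255974788763624
[-0.0579  1.2524  7.2344] 0.2747533259149555
```

The grip width is right (23.4 mm). I'll lift, then check where the driver sits in the jaws from the wrist image.

Emit:
step_arm(
  steps=[
    {"claw": -1, "dx": 0, "dy": 0, "dz": -0.02, "wx": 0, "wy": 0, "wz": 0},
    {"claw": -1, "dx": 0, "dy": 0, "dz": -0.05, "wx": 0, "wy": 0, "wz": 0},
    {"claw": -1, "dx": 0, "dy": 0, "dz": -0.09, "wx": 0, "wy": 0, "wz": 0},
    {"claw": -1, "dx": 0, "dy": 0, "dz": -0.12, "wx": 0, "wy": 0, "wz": 0},
    {"claw": -1, "dx": 0, "dy": 0, "dz": -0.12, "wx": 0, "wy": 0, "wz": 0},
  ],
)

```text
clock: 5.27
tool_pos: [0.4895, -0.1051, 0.206]
tool_rot: [-0.22, 3.122, -0.008]
force: [2.3, 0.1, 1.0]
grip_width: 0.28
grasp_force: 40.2
```

```bash
python3 - <<'E'
from h import *
s=snap('wrist','w4.png');goal((.439,.2275,.2),109.2);o=ctrl.observe();print(o['force'],o['torque'],o['grasp_force'])
c=load('wrist')['c'][:,:,::-1];cv2.imwrite('pics/m4.png',cv2.resize(c[240:480,160:480],(800,600),interpolation=2))
E
```

```text
pos [ 0.4884 -0.1048  0.2028] zaxis [ 0.0091 -0.003  -1.    ] yaw 98.07 shift mm [  2.2934 335.9426   1.3251] wz -11.13 j6 -2.0256579318263435
[ 0.2651 -0.2554 -1.0322] [ 0.0219 -0.0473 -0.0109] 40.21303741377778
```

View pics/m4.png

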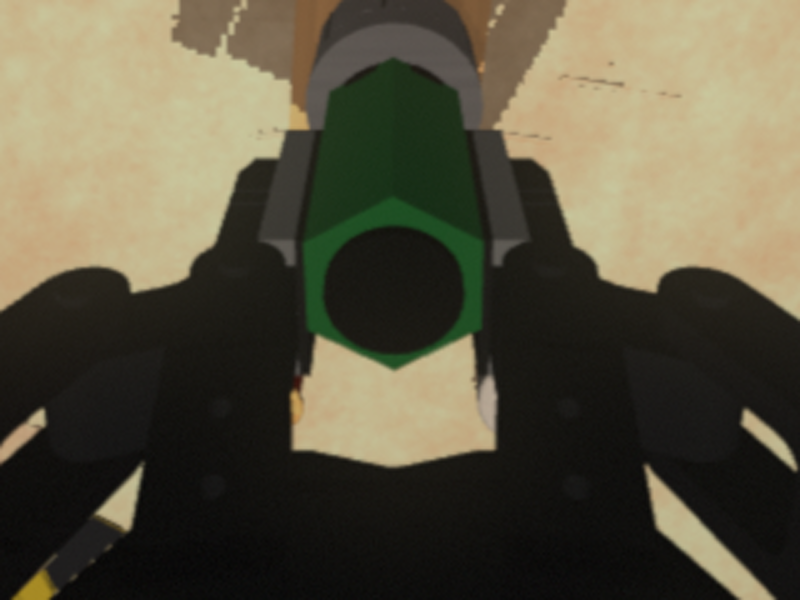

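In the crop the driver sits squarely in the pads, with its top hexagon centred at (394,284). Next I'll get its offset and tilt in the tool frame.

```bash
python3 - <<'E'
from h import *
o=ctrl.observe();M=R.from_rotvec(o['tool_rot']).as_matrix();p=o['tool_pos']
def intool(u,v,zt):
    a,d=ray('wrist',160+u/2.5,240+v/2.5);a=M.T@(a-p);d=M.T@d;return a+d*(zt-a[2])/d[2]
V=[(395,197),(485,240),(482,330),(395,368),(307,330),(303,240)]
for z0 in(-.0164,-.013):
    W=np.array([intool(u,v,z0) for u,v in V]);print(W.mean(0)*1000,np.linalg.norm(W-W.mean(0),axis=1)*1000)
    print(intool(395,197,z0)*1000,intool(392,60,z0+.05)*1000)
goal((.439,.2275,.2),109.2)
E
```

```text
[ -0.0589   0.09   -16.4   ] [13.9205 14.3164 14.3659 13.84   14.3663 14.4372]
[ 13.8615   0.1342 -16.4   ] [13.5822 -0.3378 33.6   ]
[ -2.4936   0.0983 -13.    ] [14.3657 14.7743 14.8254 14.2827 14.8258 14.8989]
[ 11.8721   0.1438 -13.    ] [12.2231 -0.3415 37.    ]
pos [ 0.4884 -0.1048  0.2028] zaxis [ 0.0091 -0.003  -1.    ] yaw 98.07 shift mm [  2.2934 335.9426   1.3251] wz -11.13 j6 -2.0256579318263435
```

Emit:
step_arm(
  steps=[
    {"claw": -1, "dx": 0, "dy": 0.03, "dz": 0, "wx": 0, "wy": 0, "wz": -6},
    {"claw": -1, "dx": 0, "dy": 0.06, "dz": 0, "wx": 0, "wy": 0, "wz": -11},
    {"claw": -1, "dx": 0, "dy": 0.1, "dz": 0, "wx": 0, "wy": 0, "wz": -11},
    {"claw": -1, "dx": 0, "dy": 0.1, "dz": 0, "wx": 0, "wy": 0, "wz": -11},
    {"claw": -1, "dx": 0, "dy": 0.1, "dz": 0, "wx": 0, "wy": 0, "wz": -11},
    {"claw": -1, "dx": 0, "dy": 0.1, "dz": 0, "wx": 0, "wy": 0, "wz": -11},
  ],
)

```text
clock: 5.82
tool_pos: [0.4712, -0.0048, 0.1967]
tool_rot: [0.522, -3.097, 0.0]
force: [0.4, -0.6, -0.6]
grip_width: 0.276
grasp_force: 40.2
```

```bash
python3 - <<'E'
from h import *
goal((.439,.2275,.2),109.2)
s=snap('wrist','w5.png');c=s['color'];h=cv2.cvtColor(c,cv2.COLOR_RGB2HSV)
m=(h[...,0]>50)&(h[...,0]<95)&(h[...,1]>90);ys,xs=np.where(m[240:,220:420]);print('green rows',ys.min()+240,ys.max()+240,xs.min()+220,xs.max()+220)
E
```

```text
pos [ 0.4712 -0.0048  0.1967] zaxis [-0.0007 -0.0004 -1.    ] yaw 109.13 shift mm [-45.6959 230.0071  -3.3349] wz -0.07 j6 -2.0232798861968098
green rows 264 386 281 353
```

```bash
python3 - <<'E'
from h import *
o=ctrl.observe();M=R.from_rotvec(o['tool_rot']).as_matrix();p=o['tool_pos']
E=load('wrist')['E'];print('cam in tool',M.T@(E[:3,3]-p)*1000,(M.T@E[:3,2]))
c=load('wrist')['c'];h=cv2.cvtColor(c,cv2.COLOR_RGB2HSV)
print([tuple(c[r,318]) for r in range(314,324)])
def intool(u,v,zt):
    a,d=ray('wrist',u,v);a=M.T@(a-p);d=M.T@d;return a+d*(zt-a[2])/d[2]
for z0 in(-.0164,-.018,-.020):
    A=intool(318,318.8,z0);B=intool(318,386.7,z0);print(z0,(A+B)*500,(A-B)[0]*1000)
E
```

```text
cam in tool [  76.7114    0.3161 -119.5868] [ 0.3065 -0.0012 -0.9519]
[(np.uint8(26), np.uint8(49), np.uint8(25)), (np.uint8(25), np.uint8(49), np.uint8(24)), (np.uint8(26), np.uint8(51), np.uint8(26)), (np.uint8(24), np.uint8(49), np.uint8(23)), (np.uint8(27), np.uint8(56), np.uint8(28)), (np.uint8(29), np.uint8(72), np.uint8(34)), (np.uint8(32), np.uint8(83), np.uint8(38)), (np.uint8(32), np.uint8(85), np.uint8(39)), (np.uint8(33), np.uint8(85), np.uint8(40)), (np.uint8(32), np.uint8(85), np.uint8(39))]
-0.0164 [  3.4352   0.8513 -16.4   ] 26.62237296799897
-0.018 [  4.5714   0.843  -18.    ] 26.209570344777383
-0.02 [  5.9917   0.8326 -20.    ] 25.69356706575042
```

Both estimates put the driver axis about +3 mm in tool x and +0.8 mm in tool y, and they agree with each other. I'll move above the nut with that correction.

```bash
python3 - <<'E'
from h import *
goal((.4421,.2281,.142),109.2)
E
```

```text
pos [ 0.4714 -0.0053  0.1969] zaxis [-0.0005 -0.0004 -1.    ] yaw 109.06 shift mm [-48.6062 230.2068  54.7943] wz -0.14 j6 -2.0232557399921762
```

Emit:
step_arm(
  steps=[
    {"claw": -1, "dx": -0.0486, "dy": 0.23, "dz": 0, "wx": 0, "wy": 0, "wz": 0},
    {"claw": -1, "dx": -0.0486, "dy": 0.23, "dz": 0, "wx": 0, "wy": 0, "wz": 0},
    {"claw": -1, "dx": -0.0486, "dy": 0.23, "dz": 0, "wx": 0, "wy": 0, "wz": 0},
    {"claw": -1, "dx": -0.0486, "dy": 0.23, "dz": 0, "wx": 0, "wy": 0, "wz": 0},
    {"claw": -1, "dx": -0.0486, "dy": 0.23, "dz": 0, "wx": 0, "wy": 0, "wz": 0},
    {"claw": -1, "dx": -0.0486, "dy": 0.23, "dz": 0, "wx": 0, "wy": 0, "wz": 0},
    {"claw": -1, "dx": -0.0486, "dy": 0.23, "dz": 0, "wx": 0, "wy": 0, "wz": 0},
    {"claw": -1, "dx": -0.0486, "dy": 0.23, "dz": 0.03, "wx": 0, "wy": 0, "wz": 0},
    {"claw": -1, "dx": -0.0486, "dy": 0.23, "dz": 0.05, "wx": 0, "wy": 0, "wz": 0},
    {"claw": -1, "dx": -0.0486, "dy": 0.23, "dz": 0.055, "wx": 0, "wy": 0, "wz": 0},
    {"claw": -1, "dx": -0.0486, "dy": 0.23, "dz": 0.055, "wx": 0, "wy": 0, "wz": 0},
    {"claw": -1, "dx": -0.0486, "dy": 0.23, "dz": 0.055, "wx": 0, "wy": 0, "wz": 0},
  ],
)

```text
clock: 6.87
tool_pos: [0.4428, 0.2276, 0.1427]
tool_rot: [0.518, -3.098, 0.0]
force: [0.1, 0.0, 0.0]
grip_width: 0.279
grasp_force: 40.2
```

```bash
python3 - <<'E'
from h import *
goal((.4421,.2281,.1216),109.2);print(ctrl.observe()['force'])
E
```

```text
pos [0.4428 0.2276 0.1427] zaxis [-0.0002 -0.0002 -1.    ] yaw 108.99 shift mm [ 0.5156  0.7149 21.1458] wz -0.21 j6 -1.5303492071889304
[0.1192 0.035  0.0477]
```

Lower gently and watch the force.

Emit:
step_arm(
  steps=[
    {"claw": -1, "dx": 0.0005, "dy": 0.0007, "dz": 0.004, "wx": 0, "wy": 0, "wz": 0},
    {"claw": -1, "dx": 0.0005, "dy": 0.0007, "dz": 0.007, "wx": 0, "wy": 0, "wz": 0},
    {"claw": -1, "dx": 0.0005, "dy": 0.0007, "dz": 0.009, "wx": 0, "wy": 0, "wz": 0},
    {"claw": -1, "dx": 0.0005, "dy": 0.0007, "dz": 0.011, "wx": 0, "wy": 0, "wz": 0},
    {"claw": -1, "dx": 0.0005, "dy": 0.0007, "dz": 0.012, "wx": 0, "wy": 0, "wz": 0},
    {"claw": -1, "dx": 0.0005, "dy": 0.0007, "dz": 0.012, "wx": 0, "wy": 0, "wz": 0},
  ],
)

```text
clock: 7.37
tool_pos: [0.4414, 0.229, 0.1301]
tool_rot: [0.521, -3.098, 0.0]
force: [0.2, -0.2, -0.6]
grip_width: 0.273
grasp_force: 40.2
```

Emit:
step_arm(
  steps=[
    {"claw": -1, "dx": 0, "dy": 0, "dz": 0.003, "wx": 0, "wy": 0, "wz": 0},
    {"claw": -1, "dx": 0, "dy": 0, "dz": 0.005, "wx": 0, "wy": 0, "wz": 0},
    {"claw": -1, "dx": 0, "dy": 0, "dz": 0.007, "wx": 0, "wy": 0, "wz": 0},
    {"claw": -1, "dx": 0, "dy": 0, "dz": 0.009, "wx": 0, "wy": 0, "wz": 0},
    {"claw": -1, "dx": 0, "dy": 0, "dz": 0.01, "wx": 0, "wy": 0, "wz": 0},
    {"claw": -1, "dx": 0, "dy": 0, "dz": 0.01, "wx": 0, "wy": 0, "wz": 0},
  ],
)

```text
clock: 7.87
tool_pos: [0.4417, 0.2291, 0.1216]
tool_rot: [-0.521, 3.098, 0.0]
force: [-5.3, -2.8, 12.6]
grip_width: 0.276
grasp_force: 41.8
```

Contact came exactly at the predicted seated height (TCP 0.1216). I'll press a touch more and check.

Emit:
step_arm(
  steps=[
    {"claw": -1, "dx": 0, "dy": 0, "dz": 0.001, "wx": 0, "wy": 0, "wz": 0},
    {"claw": -1, "dx": 0, "dy": 0, "dz": 0.001, "wx": 0, "wy": 0, "wz": 0},
    {"claw": -1, "dx": 0, "dy": 0, "dz": 0.001, "wx": 0, "wy": 0, "wz": 0},
    {"claw": -1, "dx": 0, "dy": 0, "dz": 0.001, "wx": 0, "wy": 0, "wz": 0},
    {"claw": -1, "dx": 0, "dy": 0, "dz": 0.001, "wx": 0, "wy": 0, "wz": 0},
    {"claw": -1, "dx": 0, "dy": 0, "dz": 0.001, "wx": 0, "wy": 0, "wz": 0},
  ],
)

```text
clock: 8.37
tool_pos: [0.4421, 0.2293, 0.1215]
tool_rot: [-0.521, 3.097, 0.0]
force: [-7.9, -3.6, 18.2]
grip_width: 0.278
grasp_force: 42.4
```

```bash
python3 - <<'E'
from h import *
goal((.4421,.2281,.1216),109.2);o=ctrl.observe();print(o['force'],o['dq'],o['grasp_force'])
a=snap('side')['color'][130:330,200:350,::-1];b=snap('scene')['color'][170:370,140:420,::-1]
im=np.zeros((600,800,3),np.uint8);im[:,:400]=cv2.resize(a[:,:133],(400,600),interpolation=2);im[:286,400:]=cv2.resize(b,(400,286));im[290:590,400:]=cv2.resize(b[20:110,0:120],(400,300),interpolation=2);cv2.imwrite('pics/f.png',im)
E
```

```text
pos [0.4421 0.2293 0.1215] zaxis [ 0.0011  0.0004 -1.    ] yaw 109.09 shift mm [ 0.3539 -1.1127 -0.0561] wz -0.11 j6 -1.528585912435094
[-7.8883 -3.5565 18.1683] [ 0.0003  0.0005  0.0004  0.0006  0.0014 -0.    ] 42.42692827654537
```

View pics/f.png

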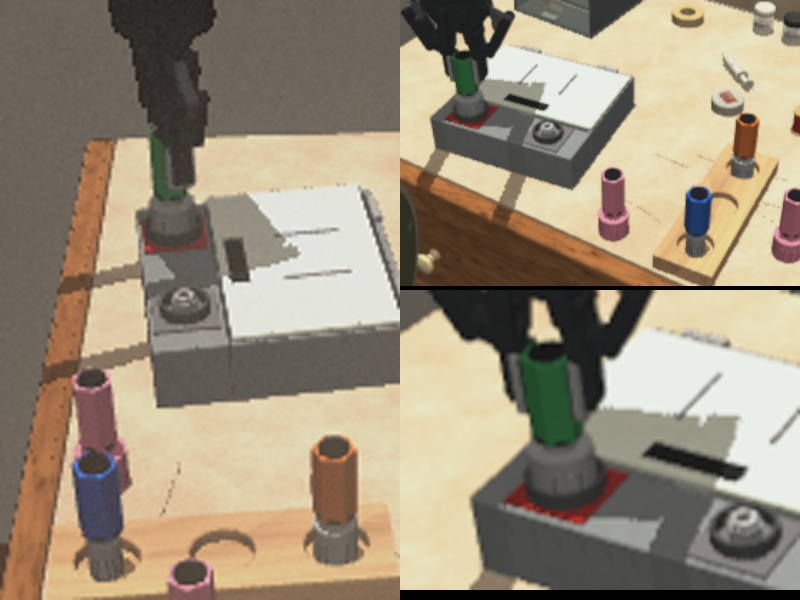

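The picture shows the green driver down inside the collar and upright in the jaws. The door is flat, and blue and orange stand in their wells. The TCP z is steady at the seated height under an 18 N push, so I'll hand in.

```bash
python3 -c "
from bench import ctrl; print(ctrl.close_job())"
```

```text
the job is handed in; nothing more can be done
None
```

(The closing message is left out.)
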